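# Fit the hatch board into the trimmings box

## Robot

A 6-joint arm with a two-finger parallel gripper is mounted at the origin on the work surface. World frame = base frame: x ahead of the robot, y to its left, z up, the work surface at z = 0. Lengths are in m, angles in rad, forces in N, time in s.
With the tool pointing down it reaches from about 0.35 to 0.725 m from the base axis. Payload 6 kg.
Tool frame: the origin (TCP) lies between the finger pads; the fingertips stand 25 mm ahead of it and the grasp point (between the pads) lies 6 mm ahead of it; z points along the fingers, y is the line along which they close (so a half turn about z gives the same grasp; the last joint's range is limited). The gripper opens to 85 mm and grips with 20 to 120 N. Pads are 22 mm wide; open, the fingers measure 114 mm over their backs; the gripper's body (76 mm by 85 mm) begins 54 mm behind the grasp point. The pads swing forward as they close: fully open they stand 13 mm farther back than shut.
Start: joints at [1.462, 0.04, 0.085, 0, -1.615, -0.334], TCP at [0.257, 0.542, 0.256] pointing down, gripper open.
Joint ranges: [-2.56, 2.56], [-1.29, 2.01], [-1.08, 1.49], [-3.29, 1.98], [-2.81, -0.18], [-2.99, 2.99]. Speed limits (rad/s): [2.57, 2.57, 3.01, 3.14, 3.14, 3.14].

## Interface

Orientations are given as a rotation vector (axis times angle).
In Python, from cell import status, imaging, manip gives the robot as it stands.
- The arm moves only by the shell command python3 -m crank 'ROWS' [FORCE]. ROWS is JSON, one flat list of numbers, 7 for each row, row after row: the turn, a rotation vector about the tool's x, y, z in rad, then the shift along the tool's x, y, z in m, then the opening in per cent of the stroke, from 0 (shut) to 100 (fully open). In form: [rx, ry, rz, tx, ty, tz, gripper, rx, ry, rz, tx, ty, tz, gripper, ...]. A call has 1 to 10 rows; each row is the pose to reach, as a shift and turn from the pose commanded when the call began, along the tool's axes at that moment; what a row does not reach only later rows make up. A row lasts 1/12 s, in which the tool goes at most 41.7 mm and 7.16 degrees, less where a joint would pass 70% of its speed; a pose out of reach is approached as far as the arm can. A call with a gripper value outside its range is refused whole. The fingers move at their own pace and stop on an object; FORCE is the grip in N (left out, the last holds). Time passes only in rows, so rows that repeat a pose let the fingers close. It gives the time, the measured TCP pose, the force, the opening and the grip force at its end, in the units of the state.
- status.state(): the state, without advancing time (a new reading comes with each control period).
- imaging.get_image(name): name is "scene" or "top"; returns a dict with "image" (400x640x3 uint8, red, green, blue), "K" (3x3 intrinsics, pixels), "world_to_cam" (4x4, takes a point from world to camera coordinates). Camera axes: x right, y down, z forward; pixel columns grow to the right and rows downward; lengths in m; the calibration is good to about 2 mm. A picture is of the moment at which its call begins. There is no depth.
- manip.job_done(): hands the job in; it is judged then, once.
The state is a dict: "t": time; "joint_pos": joint angles; "joint_vel": joint speeds; "joint_efforts": joint torques, N m; "tcp_pos": TCP position; "tcp_rot": TCP orientation; "wrist_force": force on the tool from outside, world axes, zero at the start; "moment": the same for the moment, N m; "grip_width": finger opening in m; "grip_force": force on a finger pad.
Only numpy, scipy, OpenCV 4.12 (cv2) and the standard library are available. Lean on these libraries where they do the work, as an engineer would, in place of code of your own. Each camera call takes 0.05 s, during which the arm holds its last target. There are 200 camera calls.

## Task

Close the steel trimmings box with the longer of the two plywood boards: take it by its upright grip, tilt it so that one end goes down through the opening and in under the fixed cover strip, then lower the other end until the board lies flat on the ledges inside, grip upward. Keep hold of it until it is down - do not let it drop - and leave the shorter board and the bowl where they are.

Things in the scene. Friction and masses are not known exactly. Their poses are not given: they have to be found in the camera images.
- hatch: longer plywood board, 210 mm along x, 110 along y, 10 thick, 0.17-0.35 kg, same either way round. In its middle an upright wooden grip block, 22 mm along x, 50 along y, its top 85 above the board's underside. Starts flat on the bench. Origin: centre of underside; z up
- trim_box: Fixed steel box 242 (x) x 148 x 75 mm high, inside 230 x 136. Flat cover strip, z 70 to 75, over its -x end (robot side) up to x=-55: opening x -55 to 115, too short for the flat board. Full-width ledges, tops at z=30: x -115 to -65 (below strip) and 75 to 115; floor lower between. Seated board: centre x=y=0, underside z=30, length along x. Origin: underside centre, on bench; z up
- short_board: bystander: a plywood board with the same grip, but only 150 mm long (x), 110 wide, 10 thick; grip top 85 mm above the bench. Origin: centre of the underside
- bowl: bystander: small terracotta bowl standing on the bench, 110 mm across, 50 high. Origin: centre of the underside
Not all that is in view belongs to the job. What is shaped like the hatch but black or orange is not meant.

How it is judged:
At the end, for the whole second after the job is handed in: The longer board lies at rest inside the box on both ledges, grip upward: its centre within 20 mm of the box's centre line each way, its underside within 6 mm of ledge height, level within 0.08 rad, its length along the box within 0.2 rad (x of hatch in the frame of trim_box between -0.02 and 0.02 m and y of hatch in the frame of trim_box between -0.02 and 0.02 m and z of hatch in the frame of trim_box between 0.024 and 0.036 m and angle between hatch's own z axis and vertical below 0.08 rad and angle between the x axis of hatch and the x axis of trim_box, either way round below 0.2 rad and linear speed of hatch below 0.02 m/s); the robot touches nothing.
It fails at once if the long board is let go while still steeply tilted (over 0.26 rad) (angle between hatch's own z axis and vertical above 0.26 rad and contact force between the fingers and hatch below 0.2 N).
It fails at once if the shorter board is moved by more than 25 mm (distance of short_board from where it was at the start of the episode above 0.025 m).
It fails at once if the bowl is moved by more than 25 mm (distance of bowl from where it was at the start of the episode above 0.025 m).
It also fails if it takes over 45 s, if anything falls off the work surface, if the arm or the gripper's body presses on something with over 40 N, if the wrist force passes 120 N, or if a joint passes its speed limit or range.

## Working session

There is one attempt and no reset: what is moved stays moved. The work goes in short steps, Python scripts to look and compute and a shell command to move; the robot and the scene stay as the last step left them, time stands still between calls to the robot, and variables do not carry over. Pictures are saved under pics/ and viewed, at most 10 in all, crops included, and the job is handed in when it is done.

```bash
mkdir -p pics; ls; python3 - <<'E'
from cell import status, imaging
import cv2,json,numpy as np
print(status.state())
for n in("scene","top"):
    d=imaging.get_image(n); cv2.imwrite(f"pics/{n}0.png",d["image"][...,::-1]); np.savez(f"{n}0.npz",**d); print(n,d["K"],d["world_to_cam"])
E
```

```text
pics
{'t': 0.0, 'joint_pos': array([ 1.46168543e+00,  4.08206351e-02,  8.37916685e-02, -4.53204029e-04,
       -1.61548794e+00, -3.33702977e-01]), 'joint_vel': array([-0.00061794,  0.00280626,  0.00072144,  0.00030738,  0.00214132,
       -0.00144146]), 'joint_efforts': array([-1.35472851e-04, -3.68194771e+01,  3.47419703e+01,  6.93260998e+00,
       -5.23558076e-03, -8.43353291e-06]), 'tcp_pos': array([0.25689288, 0.54190911, 0.25526534]), 'tcp_rot': array([ 3.06319396e+00, -6.89484357e-01, -4.03639010e-04]), 'wrist_force': array([-1.21471519, -0.30800448, -0.37004898]), 'moment': array([ 0.0213346 , -0.01991426,  0.00301905]), 'grip_force': 0.0, 'grip_width': 0.08541564203423532}
scene [[482.28625224   0.         316.00008162]
 [  0.         482.28625224 194.72399574]
 [  0.           0.           1.        ]] [[-0.83483974  0.55044355  0.00738266  0.45332867]
 [ 0.36940828  0.57011178 -0.73383246 -0.08259513]
 [-0.40814229 -0.60990529 -0.67929037  1.50345904]
 [ 0.          0.          0.          1.        ]]
top [[370.73907843   0.         326.45574609]
 [  0.         370.73907843 208.42073047]
 [  0.           0.           1.        ]] [[ 0.00219186 -0.9996637   0.02583938 -0.1240256 ]
 [-0.98566709 -0.00651854 -0.16857607  0.46969717]
 [ 0.16868781 -0.02509953 -0.98534991  0.93468797]
 [ 0.          0.          0.          1.        ]]
```

View pics/scene0.png

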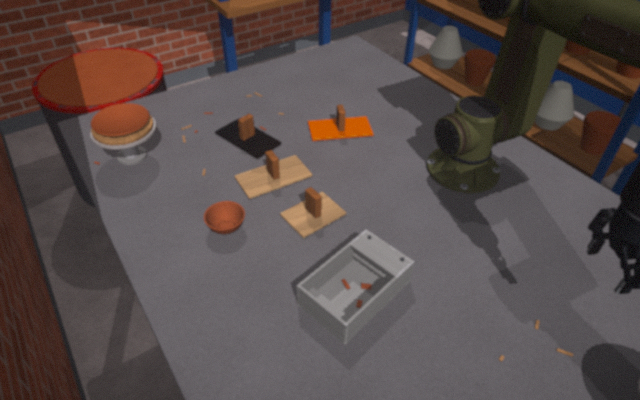

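View pics/top0.png

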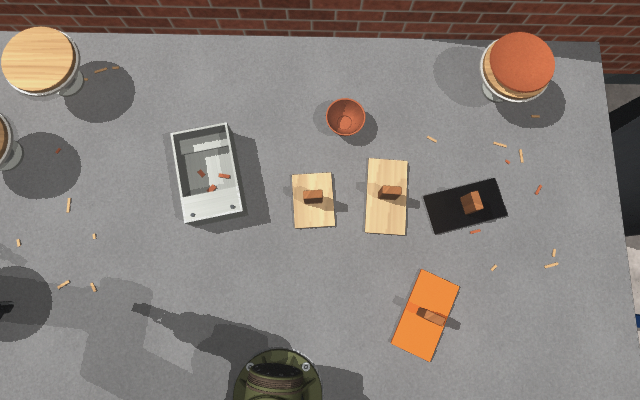

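The candidates are:
- long plywood board at top (388,195) / scene (273,176)
- short plywood board at top (313,200) / scene (313,214)
- black board at top (466,206)
- orange board at top (426,315)

I choose the long plywood board, next to the black one. The box is at top (206,172), with its strip toward the robot at (212,207). Next is a close crop of both.

```bash
python3 - <<'E'
import cv2,numpy as np
t=np.load("top0.npz")["image"][...,::-1];s=np.load("scene0.npz")["image"][...,::-1]
f=lambda im,x,y,w,h,k:cv2.resize(im[y:y+h,x:x+w],None,fx=k,fy=k,interpolation=cv2.INTER_CUBIC)
A=np.hstack([f(t,360,150,60,100,3),f(t,160,115,100,100,3),f(s,230,145,100,100,3)[:, :300]])
B=f(s,290,225,130,115,2.6)
A=cv2.copyMakeBorder(A,0,0,0,max(0,780-A.shape[1]),0)
B=cv2.copyMakeBorder(B,0,0,0,A.shape[1]-B.shape[1],0)
c=np.vstack([A,B]);print(c.shape);cv2.imwrite("pics/crop1.png",c)
E
```

```text
(599, 780, 3)
```

View pics/crop1.png

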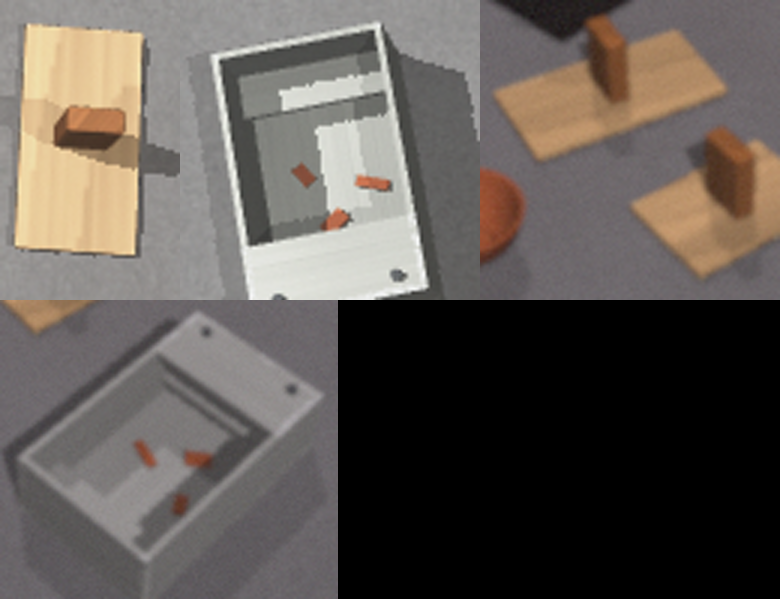

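```bash
cat > geo.py <<'E'
import numpy as np,cv2
from scipy.optimize import least_squares
C={n:np.load(f"{n}0.npz") for n in("top","scene")}
def proj(n,P):
    d=C[n];p=np.c_[P,np.ones(len(P))]@d["world_to_cam"][:3].T
    p=p@d["K"].T;return p[:,:2]/p[:,2:]
def tri(a,b):
    M=[C[n]["K"]@C[n]["world_to_cam"][:3] for n in("top","scene")]
    X=cv2.triangulatePoints(*M,np.float64(a).T,np.float64(b).T);return (X[:3]/X[3]).T
def fit(L,W,a,b,z=None):
    q=np.array([[1,1],[1,-1],[-1,-1],[-1,1]])*[L/2,W/2]
    def P(p):
        c,s=np.cos(p[2]),np.sin(p[2]);return np.c_[q@[[c,s],[-s,c]]+p[:2],np.full(4,p[3])]
    r=least_squares(lambda p:np.r_[(proj("top",P(p))-a).ravel(),(proj("scene",P(p))-b).ravel()],[.5,0,0,.03])
    return r.x,np.sqrt(np.mean(r.fun**2))
E
python3 - <<'E'
from geo import *
np.set_printoptions(precision=4,suppress=True)
a=[(368.7,158),(408.3,161),(405.3,235.3),(364.7,232.3)];b=[(250.3,198.3),(234.7,176),(294.7,155),(312.3,175.3)]
print(tri(a,b),fit(.21,.11,a,b))
a=[(170.3,133.7),(227,122.7),(242.7,211.3),(183,222)];b=[(347,324.2),(296.5,286.5),(368,230),(413.8,262.7)]
print(tri(a,b),fit(.242,.148,a,b))
print("grip",tri([(391.7,188.7)],[(272,156)]))
E
```

```text
[[ 0.6177 -0.2381  0.0008]
 [ 0.6109 -0.3508  0.0013]
 [ 0.4033 -0.337   0.002 ]
 [ 0.4099 -0.2255 -0.    ]] (array([ 0.5111, -0.2884, -0.0634,  0.0012]), np.float64(0.8311727884653758))
[[0.6577 0.2881 0.0733]
 [0.6929 0.1442 0.0667]
 [0.453  0.0949 0.0685]
 [0.4272 0.2399 0.071 ]] (array([0.5578, 0.1915, 0.2091, 0.0699]), np.float64(1.0676484552077465))
grip [[ 0.5129 -0.2854  0.0796]]
```

```bash
cat > mv.py <<'E'
import numpy as np
from scipy.spatial.transform import Rotation as R
from cell import status
B=np.array([[0,-1,0],[-1,0,0],[0,0,-1.]])  # columns: tool axes in board frame
def rot(yaw,tilt=0): return R.from_euler("z",yaw)*R.from_euler("y",-tilt)*R.from_matrix(B)
def rel(p,yaw,tilt=0):
    s=status.state();r0=R.from_rotvec(s["tcp_rot"])
    print(np.round((r0.inv()*rot(yaw,tilt)).as_rotvec(),4),np.round(r0.inv().apply(np.array(p)-s["tcp_pos"]),4))
E
python3 -c "
from mv import *
rel((.511,-.288,.17),-.063)"
```

```text
[ 1.400e-03 -1.100e-03  1.191e+00] [0.5852 0.6409 0.0865]
```

```bash
r="0,0,1.191,0.585,0.641,0.05,100"; python3 -m crank '[0,0,1.191,0.585,0.641,0.05,100, 0,0,1.191,0.585,0.641,0.05,100, 0,0,1.191,0.585,0.641,0.05,100, 0,0,1.191,0.585,0.641,0.05,100, 0,0,1.191,0.585,0.641,0.05,100, 0,0,1.191,0.585,0.641,0.05,100, 0,0,1.191,0.585,0.641,0.05,100, 0,0,1.191,0.585,0.641,0.05,100, 0,0,1.191,0.585,0.641,0.05,100, 0,0,1.191,0.585,0.641,0.05,100]' 60; python3 -c "
from mv import *
rel((.511,-.288,.17),-.063)"
```

```text
t: 0.93
tcp_pos: [0.3786, 0.1425, 0.2322]
tcp_rot: [-2.144, 2.296, 0.0]
wrist_force: [1.8, 0.3, 0.0]
grip_width: 0.0853
grip_force: 0.0
[-0.0003  0.0005 -0.0054] [ 0.4204 -0.1615  0.062 ]
```

```bash
python3 -m crank '[0,0,0,0.42,-0.16,0.06,100, 0,0,0,0.42,-0.16,0.06,100, 0,0,0,0.42,-0.16,0.06,100, 0,0,0,0.42,-0.16,0.06,100, 0,0,0,0.42,-0.16,0.06,100, 0,0,0,0.42,-0.16,0.06,100, 0,0,0,0.42,-0.16,0.06,100, 0,0,0,0.42,-0.16,0.06,100, 0,0,0,0.42,-0.16,0.06,100, 0,0,0,0.42,-0.16,0.06,100]'; python3 - <<'E'
from mv import *
from cell import imaging
import cv2
rel((.511,-.288,.17),-.063)
t=imaging.get_image("top")["image"][...,::-1];s=imaging.get_image("scene")["image"][...,::-1]
f=lambda im,x,y,w,h,k:cv2.resize(im[y:y+h,x:x+w],None,fx=k,fy=k,interpolation=cv2.INTER_CUBIC)
cv2.imwrite("pics/p2.png",np.hstack([f(t,320,120,130,150,3),f(s,210,75,130,150,3)]))
E
```

```text
t: 1.77
tcp_pos: [0.5012, -0.2524, 0.1765]
tcp_rot: [2.15, -2.291, -0.001]
wrist_force: [2.1, 1.7, 1.2]
grip_width: 0.0854
grip_force: 0.0
[ 0.0003  0.0002 -0.0004] [ 0.0349 -0.0121  0.0065]
```

View pics/p2.png

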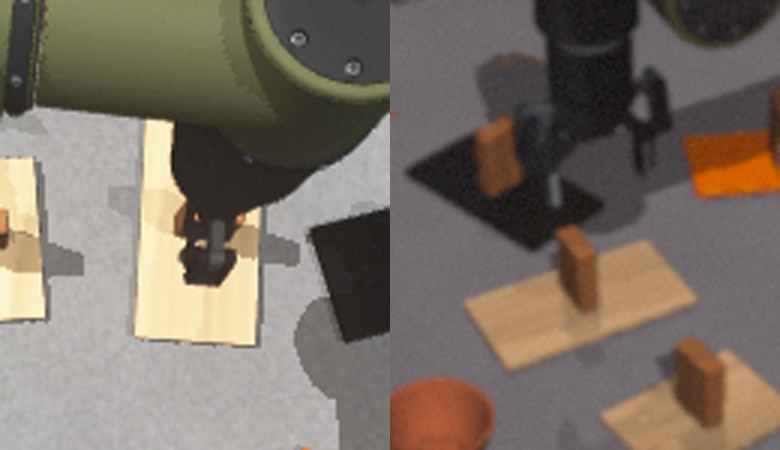

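The gripper is just short of the long board (top crop: fingers at about (210,245)), with the grip between the finger lines. I'll centre over it, go down, and close.

```bash
python3 -m crank '[0,0,0,0.035,-0.012,0.01,100, 0,0,0,0.035,-0.012,0.03,100, 0,0,0,0.035,-0.012,0.06,100, 0,0,0,0.035,-0.012,0.08,100, 0,0,0,0.035,-0.012,0.095,100, 0,0,0,0.035,-0.012,0.1,100, 0,0,0,0.035,-0.012,0.1,100, 0,0,0,0.035,-0.012,0.1,60, 0,0,0,0.035,-0.012,0.1,30, 0,0,0,0.035,-0.012,0.1,15]' 60;python3 -m crank '[0,0,0,0,0,0,5,0,0,0,0,0,0,5,0,0,0,0,0,0,5,0,0,0,0,0,0,5,0,0,0,0,0,0,5,0,0,0,0,0,0,5]' 80; python3 - <<'E'
from mv import *
from cell import imaging
import cv2
rel((.511,-.288,.076),-.063)
s=imaging.get_image("scene")["image"][...,::-1]
f=lambda im,x,y,w,h,k:cv2.resize(im[y:y+h,x:x+w],None,fx=k,fy=k,interpolation=cv2.INTER_CUBIC)
cv2.imwrite("pics/p3.png",f(s,210,75,130,150,4))
E
```

```text
t: 2.7
tcp_pos: [0.5118, -0.2859, 0.0789]
tcp_rot: [-2.15, 2.289, -0.004]
wrist_force: [-0.5, -0.6, -0.0]
grip_width: 0.0514
grip_force: 0.0
t: 3.2
tcp_pos: [0.5116, -0.2859, 0.0783]
tcp_rot: [-2.15, 2.289, -0.003]
wrist_force: [0.7, 1.1, 6.3]
grip_width: 0.0206
grip_force: 79.5
[-0.0017 -0.0007  0.0003] [0.0021 0.0005 0.0023]
```

View pics/p3.png

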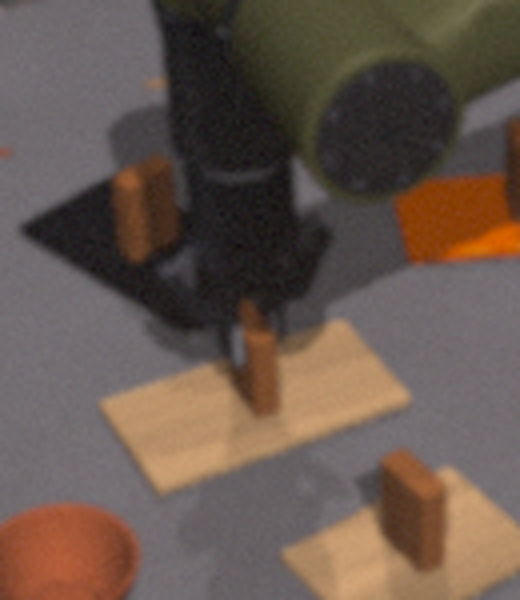

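Gripped (20.6 mm, 79 N). Next I'll lift.

```bash
python3 -m crank '[0,0,0,0,0,-0.01,5, 0,0,0,0,0,-0.03,5, 0,0,0,0,0,-0.06,5, 0,0,0,0,0,-0.1,5, 0,0,0,0,0,-0.14,5, 0,0,0,0,0,-0.16,5, 0,0,0,0,0,-0.17,5,0,0,0,0,0,-0.17,5,0,0,0,0,0,-0.17,5]'; python3 - <<'E'
from mv import *
a=R.from_euler("z",.209)
# stage: tilt 0.30, board origin above entrance; box frame -> world
def tgt(x,z,th,h=.0783):
    o=np.array([x,0,z])+R.from_euler("y",-th).apply([0,0,h])
    return a.apply(o)+[.558,.1915,0]
for x,z,th in((.065,.20,.3),(.06,.082,.3)): print(np.round(tgt(x,z,th),4))
rel(tgt(.065,.2,.3),.209,.3)
rel(tgt(.065,.2,0),.209,0)
E
```

```text
t: 4.0
tcp_pos: [0.5106, -0.2853, 0.2451]
tcp_rot: [2.15, -2.29, -0.005]
wrist_force: [0.3, 0.3, -4.0]
grip_width: 0.021
grip_force: 78.8
[0.5989 0.2002 0.2748]
[0.5941 0.1991 0.1568]
[ 0.3004 -0.0389 -0.2703] [-0.4901 -0.0575 -0.029 ]
[ 0.0023  0.002  -0.272 ] [-0.4963 -0.0798 -0.0326]
```

```bash
python3 -m crank '[0,0,-0.02,-0.02,-0.003,-0.005,5, 0,0,-0.05,-0.05,-0.008,-0.01,5, 0,0,-0.08,-0.085,-0.014,-0.02,5, 0,0,-0.1,-0.12,-0.02,-0.03,5, 0,0,-0.12,-0.155,-0.026,-0.03,5, 0,0,-0.14,-0.19,-0.032,-0.03,5, 0,0,-0.16,-0.225,-0.038,-0.03,5, 0,0,-0.18,-0.26,-0.044,-0.03,5, 0,0,-0.2,-0.295,-0.05,-0.03,5, 0,0,-0.22,-0.33,-0.056,-0.03,5]'; cat >> mv.py <<'E'
BX=np.array([.558,.1915,0]);YAW=.209;H=.0783
def tgt(x,z,th,y=0):
    return R.from_euler("z",YAW).apply(np.array([x,y,z])+R.from_euler("y",-th).apply([0,0,H]))+BX
def go(x,z,th,y=0): rel(tgt(x,z,th,y),YAW,th)
E
python3 -c "
from mv import *
go(.065,.2,.3)"
```

```text
t: 4.83
tcp_pos: [0.5869, 0.0419, 0.2736]
tcp_rot: [2.387, -2.036, -0.005]
wrist_force: [1.4, -0.1, -2.4]
grip_width: 0.0209
grip_force: 78.7
[ 0.3053 -0.0077 -0.0504] [-0.1544 -0.0368 -0.0014]
```

```bash
python3 -m crank '[0.03,0,-0.01,-0.03,-0.007,0,5, 0.07,-0.002,-0.02,-0.06,-0.015,0,5, 0.12,-0.003,-0.03,-0.09,-0.022,0,5, 0.17,-0.005,-0.04,-0.12,-0.03,0,5, 0.22,-0.007,-0.05,-0.14,-0.035,0,5, 0.27,-0.008,-0.05,-0.154,-0.037,-0.001,5, 0.305,-0.008,-0.05,-0.154,-0.037,-0.001,5, 0.305,-0.008,-0.05,-0.154,-0.037,-0.001,5, 0.305,-0.008,-0.05,-0.154,-0.037,-0.001,5]'; python3 - <<'E'
from mv import *
from cell import imaging
import cv2
go(.065,.2,.3);go(.063,.085,.3)
t=imaging.get_image("top")["image"][...,::-1];s=imaging.get_image("scene")["image"][...,::-1]
f=lambda im,x,y,w,h,k:cv2.resize(im[y:y+h,x:x+w],None,fx=k,fy=k,interpolation=cv2.INTER_CUBIC)
cv2.imwrite("pics/p4.png",np.hstack([f(t,140,70,130,190,3),f(s,280,160,130,190,3)]))
E
```

```text
t: 5.58
tcp_pos: [0.599, 0.1977, 0.2751]
tcp_rot: [-2.25, 1.824, -0.277]
wrist_force: [0.1, -0.7, -3.2]
grip_width: 0.0211
grip_force: 79.2
[ 0.0003 -0.0015 -0.0005] [-0.0025 -0.0004  0.0005]
[ 0.0003 -0.0015 -0.0005] [-0.0026  0.0355  0.1097]
```

View pics/p4.png

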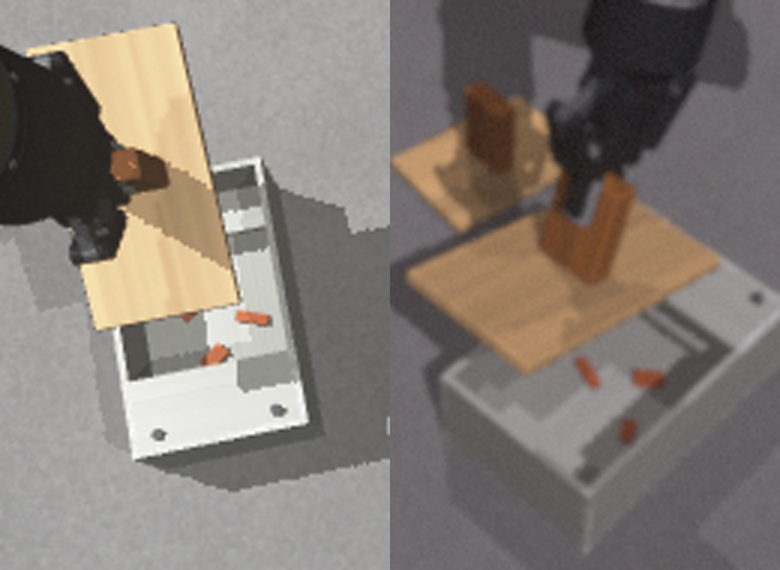

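```bash
python3 - <<'E'
from geo import *; from mv import *
np.set_printoptions(precision=4,suppress=True)
X=tri([(171.7,179.7),(199,78),(148.5,86.5)],[(390,247.7),(285.3,251.7),(326,284.7)])
print(X); s=status.state();r=R.from_rotvec(s["tcp_rot"])
# in board axes (from tcp): tool -> board
b=(r*R.from_matrix(B).inv()).inv()
print("rel board axes",b.apply(X-s["tcp_pos"]))
E0=np.array([[-.105,.055,.01-H],[.105,-.055,.01-H],[.105,.055,.01-H]])
P=b.inv().apply(E0)+s["tcp_pos"]
print(proj("top",P),proj("scene",P))
E
```

```text
[[0.5107 0.2353 0.1726]
 [0.7287 0.1678 0.2327]
 [0.7066 0.277  0.2328]]
rel board axes [[-0.1068  0.0555 -0.0756]
 [ 0.1015 -0.0554 -0.0776]
 [ 0.1023  0.056  -0.0777]]
[[170.1815 179.518 ]
 [196.9689  75.9187]
 [146.5251  84.7572]] [[389.9223 245.1212]
 [284.652  248.531 ]
 [325.3641 280.9934]]
```

```bash
sed -i 's/\.558,\.1915,0\]);Y/.5595,.1915,0]);Y/' mv.py; python3 -m crank '[0,0,0,-0.001,0.004,0.012,5, 0,0,0,-0.002,0.01,0.03,5, 0,0,0,-0.003,0.017,0.055,5, 0,0,0,-0.003,0.025,0.08,5, 0,0,0,-0.003,0.03,0.097,5, 0,0,0,-0.003,0.033,0.107,5, 0,0,0,-0.003,0.034,0.11,5, 0,0,0,-0.003,0.034,0.11,5, 0,0,0,-0.003,0.034,0.11,5]'; python3 - <<'E'
from mv import *
from cell import imaging
import cv2
go(.063,.085,.3);go(-.006,.066,.3)
t=imaging.get_image("top")["image"][...,::-1];s=imaging.get_image("scene")["image"][...,::-1]
f=lambda im,x,y,w,h,k:cv2.resize(im[y:y+h,x:x+w],None,fx=k,fy=k,interpolation=cv2.INTER_CUBIC)
cv2.imwrite("pics/p5.png",np.hstack([f(t,140,80,120,150,3.3),f(s,290,190,120,150,3.3)]))
E
```

```text
t: 6.43
tcp_pos: [0.6008, 0.201, 0.1646]
tcp_rot: [-2.244, 1.821, -0.281]
wrist_force: [-0.1, 0.2, -2.1]
grip_width: 0.0209
grip_force: 79.0
[-0.0068 -0.0002 -0.0019] [0.0008 0.0039 0.0038]
[-0.0068 -0.0002 -0.0019] [0.0009 0.0754 0.0011]
```

View pics/p5.png

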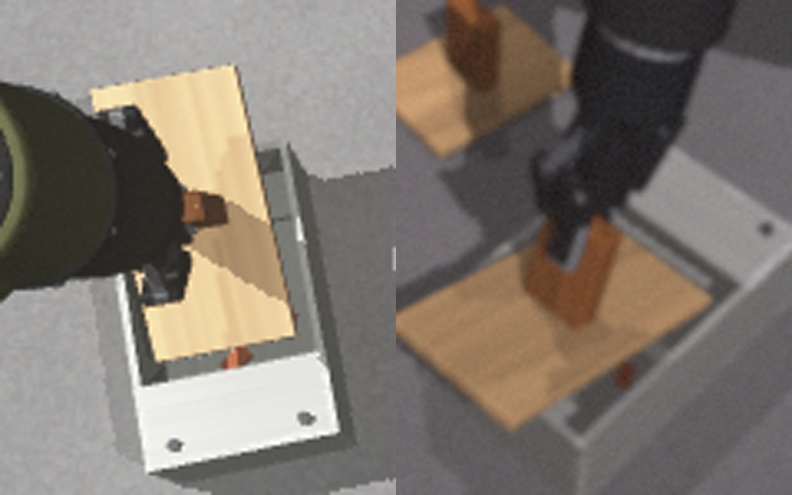

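The board's near end (top crop (155,360)–(297,335)) is inside the opening, just short of the strip, with equal gaps left and right. Next I'll slide it along its own axis under the strip.

```bash
python3 -m crank '[0,0,0,0,0.008,0,5, 0,0,0,0,0.018,0,5, 0,0,0,0,0.028,0,5, 0,0,0,0.001,0.038,0,5, 0,0,0,0.001,0.048,0,5, 0,0,0,0.001,0.058,0.001,5, 0,0,0,0.001,0.066,0.001,5, 0,0,0,0.001,0.073,0.001,5, 0,0,0,0.001,0.073,0.001,5, 0,0,0,0.001,0.073,0.001,5]'; python3 - <<'E'
from mv import *
from cell import imaging
import cv2
print(status.state()["wrist_force"]);go(-.006,.066,.3)
for th in(.24,.18,.12,.06,0): go(-.106+.105*np.cos(th),.0315+.105*np.sin(th),th)
t=imaging.get_image("top")["image"][...,::-1];s=imaging.get_image("scene")["image"][...,::-1]
f=lambda im,x,y,w,h,k:cv2.resize(im[y:y+h,x:x+w],None,fx=k,fy=k,interpolation=cv2.INTER_CUBIC)
cv2.imwrite("pics/p6.png",np.hstack([f(t,140,80,120,150,3.3),f(s,290,190,120,150,3.3)]))
E
```

```text
t: 7.37
tcp_pos: [0.5324, 0.1859, 0.1407]
tcp_rot: [-2.245, 1.821, -0.28]
wrist_force: [1.2, -0.0, -2.7]
grip_width: 0.0209
grip_force: 79.2
[ 1.17168014 -0.01624329 -2.72736924]
[-0.006   0.0003 -0.0012] [ 0.0002  0.0014 -0.0005]
[-0.066   0.0003 -0.0012] [ 0.0002 -0.0023  0.0094]
[-0.126   0.0004 -0.0011] [ 0.0002 -0.0064  0.0161]
[-0.186   0.0004 -0.0011] [ 0.0002 -0.0101  0.023 ]
[-0.246   0.0004 -0.0011] [ 0.0002 -0.0133  0.0302]
[-0.306   0.0005 -0.0011] [ 0.0002 -0.0161  0.0375]
```

View pics/p6.png

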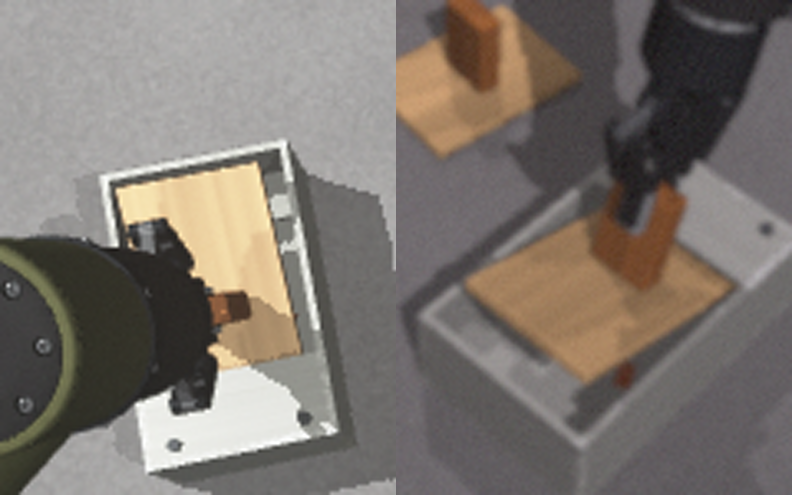

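The near end is under the strip with no contact force, and the far end (top crop (115,185)–(262,160)) is inside the far wall. Next I'll lower the far end.

```bash
python3 -m crank '[-0.03,0,0,0,0,0.004,5, -0.066,0,0,0,-0.002,0.009,5, -0.096,0,0,0,-0.004,0.013,5, -0.126,0,0,0,-0.006,0.016,5, -0.156,0,0,0,-0.008,0.0195,5, -0.186,0,0,0,-0.01,0.023,5, -0.21,0,0,0,-0.0115,0.026,5, -0.23,0,0,0,-0.0125,0.028,5, -0.246,0,0,0,-0.0133,0.030,5, -0.246,0,0,0,-0.0133,0.030,5]'; python3 - <<'E'
from mv import *
go(-.001,.0315,0)
E
```

```text
t: 8.3
tcp_pos: [0.5542, 0.1903, 0.1149]
tcp_rot: [-2.404, 1.952, -0.056]
wrist_force: [0.1, 0.5, -2.6]
grip_width: 0.0212
grip_force: 79.2
[-0.0576 -0.0002 -0.0021] [-0.0001 -0.0041  0.0054]
```

```bash
python3 -m crank '[-0.015,0,0,0,-0.001,0.0015,5, -0.03,0,0,0,-0.002,0.003,5, -0.045,0,0,0,-0.003,0.004,5, -0.058,0,0,0,-0.004,0.0054,5, -0.058,0,0,0,-0.004,0.0054,5, -0.058,0,0,0,-0.004,0.0054,5]'; python3 - <<'E'
from mv import *
from cell import imaging
import cv2
go(-.001,.03,0)
t=imaging.get_image("top")["image"][...,::-1];s=imaging.get_image("scene")["image"][...,::-1]
f=lambda im,x,y,w,h,k:cv2.resize(im[y:y+h,x:x+w],None,fx=k,fy=k,interpolation=cv2.INTER_CUBIC)
cv2.imwrite("pics/p7.png",np.hstack([f(t,140,80,120,150,3.3),f(s,290,190,120,150,3.3)]))
E
```

```text
t: 8.8
tcp_pos: [0.558, 0.1911, 0.1102]
tcp_rot: [-2.439, 1.979, -0.001]
wrist_force: [-0.6, -0.5, -2.7]
grip_width: 0.0209
grip_force: 79.2
[-0.0006  0.0001 -0.0018] [-0.0001 -0.0005  0.0019]
```

View pics/p7.png

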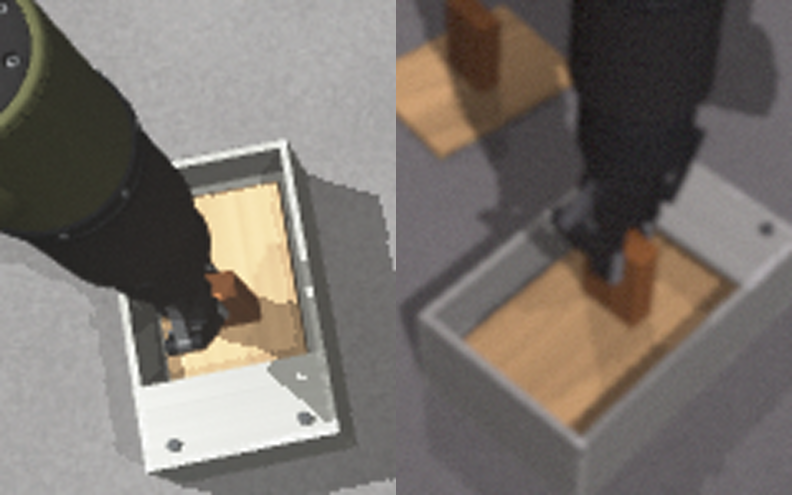

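The board is level inside the box, with the weight still on the wrist. I'll lower it in small steps to contact.

```bash
python3 -m crank '[0,0,0,0,0,0.001,5, 0,0,0,0,0,0.002,5, 0,0,0,0,0,0.002,5, 0,0,0,0,0,0.002,5]'; python3 -m crank '[0,0,0,0,0,0.001,5, 0,0,0,0,0,0.001,5, 0,0,0,0,0,0.001,5]'
```

```text
t: 9.23
tcp_pos: [0.5578, 0.1911, 0.1084]
tcp_rot: [-2.439, 1.979, -0.001]
wrist_force: [0.1, -0.3, -3.0]
grip_width: 0.0213
grip_force: 79.4
t: 9.48
tcp_pos: [0.5579, 0.1911, 0.1083]
tcp_rot: [-2.439, 1.978, -0.001]
wrist_force: [-4.1, -0.8, 4.1]
grip_width: 0.0208
grip_force: 79.9
```

Contact, with the height exactly at the ledge. I'll release and withdraw upward.

```bash
python3 -m crank '[0,0,0,0,0,0,20, 0,0,0,0,0,0,40, 0,0,0,0,0,0,70, 0,0,0,0,0,0,70, 0,0,0,0,0,0,70, 0,0,0,0,0,0,70]' 20; python3 -m crank '[0,0,0,0,0,-0.01,70, 0,0,0,0,0,-0.03,70, 0,0,0,0,0,-0.06,70, 0,0,0,0,0,-0.1,70, 0,0,0,-0.02,0.04,-0.14,70, 0,0,0,-0.03,0.08,-0.16,70, 0,0,0,-0.03,0.12,-0.16,70, 0,0,0,-0.03,0.14,-0.16,70, 0,0,0,-0.03,0.14,-0.16,70, 0,0,0,-0.03,0.14,-0.16,70]'; python3 - <<'E'
from cell import imaging
import cv2,numpy as np
t=imaging.get_image("top")["image"][...,::-1];s=imaging.get_image("scene")["image"][...,::-1]
f=lambda im,x,y,w,h,k:cv2.resize(im[y:y+h,x:x+w],None,fx=k,fy=k,interpolation=cv2.INTER_CUBIC)
cv2.imwrite("pics/p8.png",np.hstack([f(t,140,80,120,150,3.3),f(s,290,190,120,150,3.3)]))
E
```

```text
t: 9.98
tcp_pos: [0.558, 0.1911, 0.1072]
tcp_rot: [-2.439, 1.979, -0.001]
wrist_force: [-0.0, -0.4, 0.5]
grip_width: 0.06
grip_force: 0.0
t: 10.82
tcp_pos: [0.4136, 0.1916, 0.27]
tcp_rot: [-2.436, 1.973, -0.001]
wrist_force: [0.7, -0.1, -0.6]
grip_width: 0.0596
grip_force: 0.0
```

View pics/p8.png

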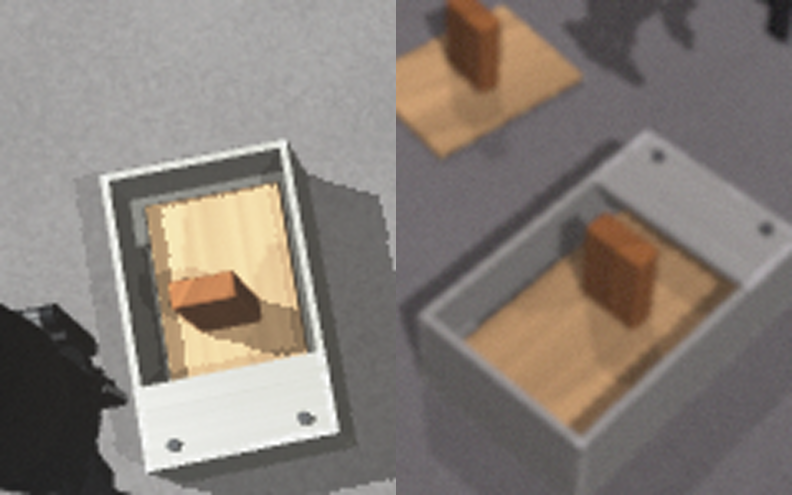

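The board lies flat inside the box, grip upward (top crop: far corners (147,207) and (277,183)). It is centred between the walls, a narrow strip of ledge shows at the far end, and the robot is clear.

```bash
python3 -c "
from cell import manip;print(manip.job_done())"
```

```text
the job is handed in; nothing more can be done
None
```

The long board lies flat on both ledges in the box, grip upward. I held it until it touched down, the gripper is clear, and the job was handed in at about 11 s; I got no verdict back.

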